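# Index the rotary fixture and clamp it

## Robot

A 6-joint arm with a two-finger parallel gripper is mounted at the origin on the work surface. World frame = base frame: x ahead of the robot, y to its left, z up, the work surface at z = 0. Lengths are in m, angles in rad, forces in N, time in s.
With the tool pointing down it reaches from about 0.3 to 0.85 m from the base axis. Payload 5.4 kg.
Tool frame: the origin (TCP) lies midway between the tips of the shut fingers; the grasp point (between the pads) lies grip_depth behind it (grip_depth is the distance from the TCP to the grasp point, in m); z points along the fingers, y is the direction in which the jaws open and shut (so a half turn about z gives the same grasp; the last joint's range is limited). The gripper opens to 85 mm and grips with 20 to 120 N. Pads are 22 mm wide; open, the fingers measure 114 mm over their backs; the gripper's body (76 mm by 85 mm) begins 54 mm behind the grasp point. The pads swing forward as they close: fully open they stand 13 mm farther back than shut.
Start: joints at [-1.449, 0.158, 1.597, -0, 1.386, -0.21], TCP at [0.187, -0.544, 0.231] pointing down, gripper open.
Joint ranges: [-2.91, 2.91], [-0.94, 2.29], [0.18, 2.7], [-1.29, 4.43], [0.17, 2.64], [-3, 3]. Speed limits (rad/s): [2.57, 2.57, 3.14, 3.14, 3.14, 3.14].

## Interface

Orientations are given as a rotation vector (axis times angle).
In Python, from bench import state, get_image, camera_info, finish_job, grip_depth gives the robot as it stands.
- The arm moves only by the shell command python3 -m handwheel 'ROWS' [FORCE]. ROWS is a JSON object of lists of equal length, an entry for each row: "fingers": the opening, from 0 (shut) to 1 (fully open); "slide": the shift along the tool's x, y, z in m, a list of three; "roll": the turn about the tool's z in degrees. A call has exactly 5 rows; each row is the pose to reach, as a shift and turn from the pose commanded when the call began, along the tool's axes at that moment; what a row does not reach only later rows make up. A row lasts 1/12 s, in which the tool goes at most 41.7 mm and 7.16 degrees, less where a joint would pass 70% of its speed; a pose out of reach is approached as far as the arm can. A call with a gripper value outside its range is refused whole. The fingers move at their own pace and stop on an object; FORCE is the grip in N (left out, the last holds). Time passes only in rows, so rows that repeat a pose let the fingers close, or fill a call up. It gives the time, the measured TCP pose, the force and the opening at its end, in the units of the state.
- state(): the state, without advancing time (a new reading comes with each control period).
- get_image(name): name is "scene" or "top"; returns the picture (420x560x3 uint8, red, green, blue); there is no depth.
- camera_info(name): a dict with "K" (3x3 intrinsics, pixels), "cam_to_world" (4x4, takes a point from camera to world coordinates). Camera axes: x right, y down, z forward; pixel columns grow to the right and rows downward; lengths in m; the calibration is good to about 2 mm. A picture is of the moment at which its call begins. camera_info takes no time and is no camera call.
- finish_job(): hands the job in, once; it reports no verdict.
The state is a dict: "time_s": time; "joint_pos": joint angles; "dq": joint speeds; "joint_efforts": joint torques, N m; "tcp_pos": TCP position; "tcp_rot": TCP orientation; "force": force on the tool from outside, world axes, zero at the start; "torque": the same for the moment, N m; "gripper_width": finger opening in m.
Only numpy, scipy, OpenCV 4.12 (cv2) and the standard library are available. Lean on these libraries where they do the work, as an engineer would, in place of code of your own. Each camera call takes 0.05 s, during which the arm holds its last target. There are 200 camera calls.

## Task

With a fingertip, push the yellow arm of the index fixture round until its black pointer points at the middle of the red flag, then push the green clamp lever round clockwise (seen from above) until it is fully home against its stop pin. Only push, without forcing the arm: nothing is to be picked up, the brass flange must stay seated in its nest, and the bush, the jar and the pliers must be left alone.

Things in the scene. Friction and masses are not known exactly. Their poses are not given: they have to be found in the camera images.
- fixture: Grey bed plate, 8 mm thick, fixed to the table, covering own x -165..165, y -235..165 mm. Origin: on the vertical axis of the yellow arm, at table height. On it: an aluminium dial of 310 mm diameter (top 9.5 mm above the table), a blue housing of 104 mm diameter, 38 mm high, in its middle, and the lever's stop pin, 10 mm diameter, 50 mm high, at own x -61, y -182 mm.
- index_arm (a joint): Angle of the yellow arm about the vertical axis through fixture's origin, rad. 0: along the fixture's own +y; grows counter-clockwise from above; limits -1.6..1.6. Starts between -1.3 and -0.9; the red flag lies at -0.5 to 1.1, so always counter-clockwise of it. Turns stiffly (0.3 N m, some 3 N at the arm) and stays where it is left.
- yellow_end (a point): Top face of the yellow arm, on its centre line, 105 mm from the axis. The arm is a straight bar 18 mm wide and 18 mm tall, from 55 to 110 mm from the axis, underside 37 mm and top 55 mm above the table, carried by a steel faceplate of 110 mm diameter (top 55 mm, nest lip up to 59 mm above the table).
- pointer_tip (a point): Tip of the 6 mm wide black pointer at the end of the yellow arm, 125 mm from the axis, 46 mm above the table.
- red_mark (a point): Middle of the inner edge of the red flag, a flat red square of 24 x 24 mm on the dial, 126 mm from the axis, 12 mm above the table; the flag reaches outwards from here. Nothing to collide with.
- blue_mark (a point): The same point on the blue flag, a like square that marks another station (not wanted now), anywhere else round the dial.
- clamp_lever (a joint): Angle of the green clamp lever about its vertical pivot, rad. 0: open, along the fixture's own -y; grows clockwise from above; 1.5: shut against its stop pin, almost along the fixture's own -x. Starts between 0 and 0.35. Turns stiffly (0.2 N m, some 3 N near its end) and stays where it is left. It does not change how the arm turns.
- lever_pivot (a point): On the lever's pivot axis, 50 mm above the table, at own x 20, y -190 mm of the fixture.
- lever_end (a point): Centre of the top of the lever's upright round end (24 mm diameter, 30 to 52 mm above the table), 93 mm from the pivot. Between them the lever is a bar 14 mm wide, underside 31 mm and top 49 mm above the table. When open, the end overhangs the bed plate.
- flange: Loose brass flange, 56 mm diameter and 22 mm tall with a boss of 30 mm diameter, 0.14 to 0.28 kg, in the nest on the faceplate, on the arm's axis. Origin: centre of its underside, 55 mm above the table; it turns with the faceplate.
- bush: Loose steel bush, 28 mm diameter, 25 mm tall, upright on the bed plate's corner at about own x 135, y -205 mm. Origin: centre of its underside.
- jar: Loose jar, 60 mm diameter, 85 mm tall, on the table. Origin: centre of its underside.
- pliers: Loose pliers with orange handles, lying on the table, about 160 mm long, 54 mm wide and 14 mm tall. Origin: under their rivet; handles reach 107 mm to own -x.

How it is judged:
By the outcome, as a careful person would: the job done as asked, in the order asked, and still so for the second after the job is handed in, with the robot touching nothing.
It also fails if it takes over 64 s, if anything falls off the work surface, if the arm or the gripper's body presses on something with over 40 N, if the wrist force passes 120 N, or if a joint passes its speed limit or range.

## Working session

There is one attempt and no reset: what is moved stays moved. The work goes in short steps, Python scripts to look and compute and a shell command to move; the robot and the scene stay as the last step left them, time stands still between calls to the robot, and variables do not carry over. Pictures are saved under pics/ and viewed, about 8 in all and at most 12, crops included, and the job is handed in when it is done.

```bash
ls; mkdir -p pics; python3 - <<'E'
from bench import *
import cv2,numpy as np
np.set_printoptions(precision=4,suppress=True)
for n in("top","scene"):
    im=get_image(n); cv2.imwrite(f"pics/{n}0.png",im[:,:,::-1]); c=camera_info(n); print(np.array(c["K"]),np.array(c["cam_to_world"]))
print(state(),grip_depth)
E
```

```text
pics
[[489.9875   0.     277.5681]
 [  0.     489.9875 210.2736]
 [  0.       0.       1.    ]] [[ 0.0038 -0.9858  0.1676  0.3004]
 [-1.     -0.0038  0.0007  0.0431]
 [-0.     -0.1676 -0.9858  1.6985]
 [ 0.      0.      0.      1.    ]]
[[429.4879   0.     278.1007]
 [  0.     429.4879 209.4006]
 [  0.       0.       1.    ]] [[ 0.2064  0.7769 -0.5948  1.2877]
 [ 0.9783 -0.1545  0.1377 -0.1331]
 [ 0.0151 -0.6103 -0.792   1.004 ]
 [ 0.      0.      0.      1.    ]]
{'time_s': 0.1, 'joint_pos': array([-1.4491,  0.159 ,  1.5981, -0.    ,  1.3862, -0.2101]), 'dq': array([-0.0004, -0.0005, -0.0034, -0.0012, -0.0012, -0.0008]), 'joint_efforts': array([ -0.0005, -39.699 , -33.2337,  -0.0003,   0.0042,  -0.    ]), 'tcp_pos': array([ 0.1872, -0.5431,  0.2304]), 'tcp_rot': array([-3.0967, -0.5185, -0.0001]), 'force': array([ 0.0416, -0.0373,  0.0667]), 'torque': array([ 0.005 ,  0.0243, -0.0051]), 'gripper_width': 0.08580775707997496} 0.0187
```

View pics/top0.png

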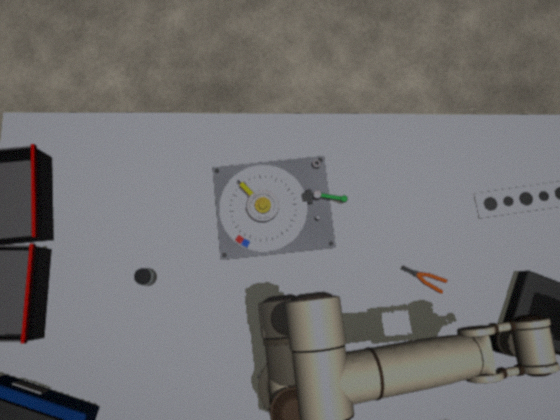

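View pics/scene0.png

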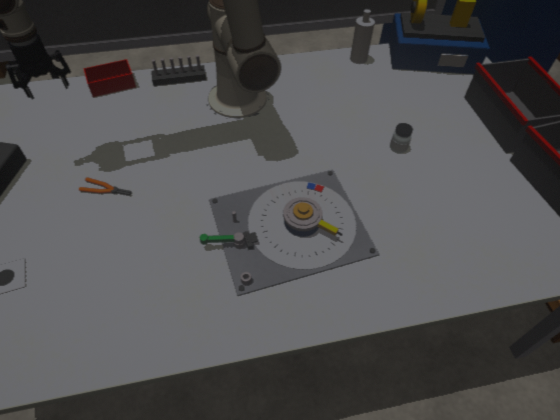

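The top view shows the fixture around pixel (262,205). Its own +y points left and its +x points up. The arm tip is at (240,183), the red flag at (239,239) with the blue one at (246,242), the lever end at (344,199) and the pin at (317,218). I'll zoom in and measure by colour.

```bash
cat > h.py <<'E'
from bench import *
import cv2,numpy as np
np.set_printoptions(precision=4,suppress=True)
def ray(n,px,z):
    c=camera_info(n);T=np.array(c["cam_to_world"]);d=T[:3,:3]@np.linalg.inv(c["K"])@np.array([px[0],px[1],1.])
    o=T[:3,3];return (o+d*(z-o[2])/d[2])
def proj(n,p):
    c=camera_info(n);T=np.array(c["cam_to_world"]);q=np.array(c["K"])@(T[:3,:3].T@(np.array(p)-T[:3,3]));return q[:2]/q[2]
ROI={"top":(205,145,160,120),"scene":(190,160,200,150)}
RNG={"red":[((0,120,90),(8,255,255)),((172,120,90),(180,255,255))],"blue":[((108,120,60),(130,255,255))],
"green":[((50,120,40),(80,255,255))],"yellow":[((24,150,110),(34,255,255))]}
def blobs(im,n,col):
    x,y,w,h=ROI[n];hsv=cv2.cvtColor(im[y:y+h,x:x+w],cv2.COLOR_RGB2HSV)
    m=sum(cv2.inRange(hsv,a,b) for a,b in RNG[col])
    k,_,s,c=cv2.connectedComponentsWithStats(m)
    return [(int(s[i,4]),c[i]+[x,y]) for i in range(1,k) if s[i,4]>=6],m
E
python3 - <<'E'
from h import *
for n in("top","scene"):
    im=cv2.imread(f"pics/{n}0.png")[:,:,::-1].copy()
    for c in RNG: print(n,c,[(a,p.round(1).tolist()) for a,p in blobs(im,n,c)[0]])
    x,y,w,h=ROI[n]; cv2.imwrite(f"pics/{n}0c.png",cv2.resize(im[y:y+h,x:x+w,::-1],(800,600),interpolation=cv2.INTER_CUBIC))
E
```

```text
top red [(34, [239.0, 238.9])]
top blue [(33, [245.2, 242.7])]
top green [(87, [334.5, 197.1])]
top yellow [(59, [245.6, 188.1]), (135, [262.6, 204.8])]
scene red [(39, [318.7, 187.8])]
scene blue [(33, [310.8, 185.5])]
scene green [(133, [214.8, 237.2])]
scene yellow []
```

View pics/top0c.png

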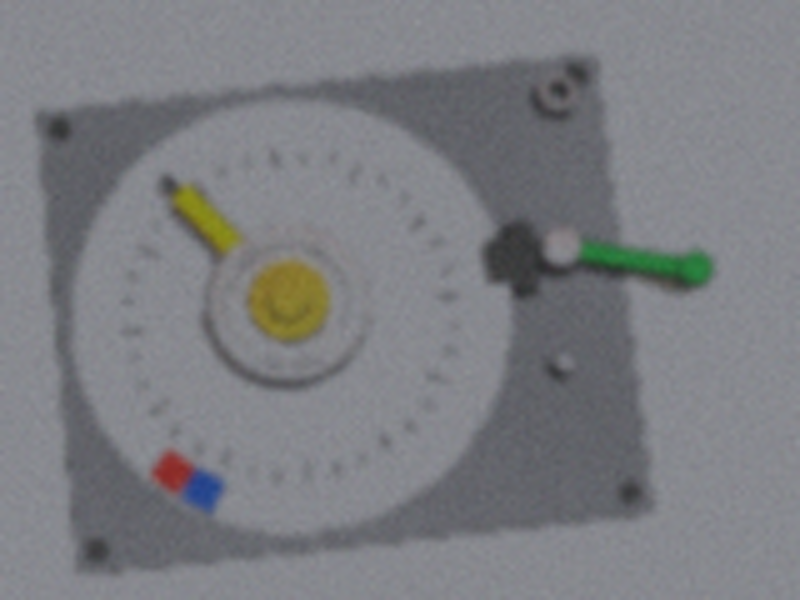

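View pics/scene0c.png

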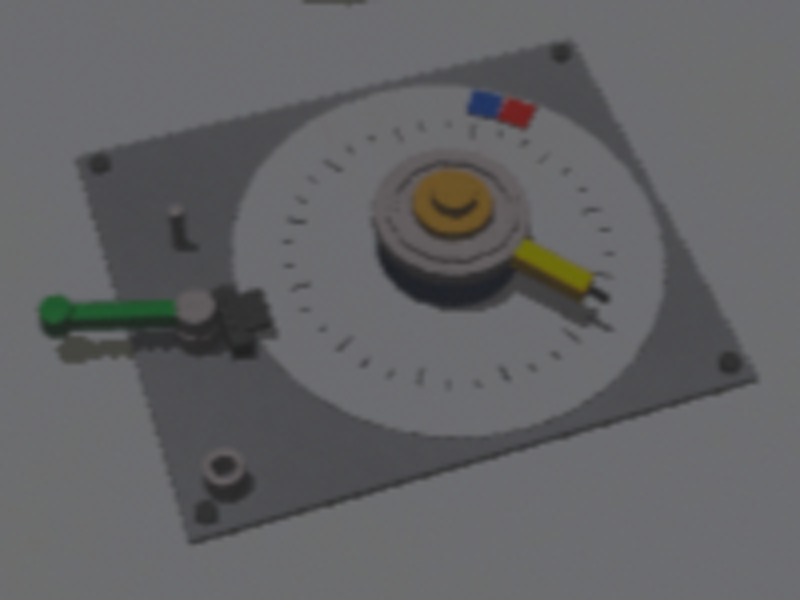

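```bash
cat > fix.py <<'E'
from h import *
def fit():
    own=np.array([[165,165],[165,-235],[-165,165],[-165,-235],[-61,-182],[20,-190]])/1e3
    z=[.008]*4+[.05,.055]
    pt=np.array([[38,115],[597,57],[80,572],[652,512],[562,362],[562,245]]);pt=(pt+.5)/5+[204.5,144.5]
    ps=np.array([[757,380],[190,543],[572,40],[78,160],[176,210],[196,305]]);ps=(ps+.5)/4+[189.5,159.5]
    for n,P in(("top",pt),("scene",ps)):
        W=np.array([ray(n,p,zz)[:2] for p,zz in zip(P,z)])
        a,b=own-own.mean(0),W-W.mean(0)
        th=np.arctan2((a[:,0]*b[:,1]-a[:,1]*b[:,0]).sum(),(a*b).sum())
        R=np.array([[np.cos(th),-np.sin(th)],[np.sin(th),np.cos(th)]]);t=W.mean(0)-R@own.mean(0)
        print(n,"origin",t,"yaw",th,"resid mm",((own@R.T+t-W)*1e3).round(1).tolist())
fit()
E
python3 fix.py; python3 - <<'E'
from h import *
o={n:None for n in("top","scene")}
for n in o:
    im=cv2.imread(f"pics/{n}0.png")[:,:,::-1].copy()
    for c,z in(("red",.012),("blue",.012),("green",.048),("yellow",.055)):
        for a,p in blobs(im,n,c)[0]: print(n,c,a,ray(n,p,z))
for nm,p,z in(("flange top",(262.6,204.8),.068),("pointer",(238.3,181.5),.046),("leverend",(344,198.7),.052),("jar",(145,276),.04),("pliers",(425,278),.01)): print(nm,ray("top",p,z))
# dial: bright ellipse
im=cv2.imread("pics/top0.png",0)[145:265,205:365]
E
```

```text
top origin [0.5972 0.0957] yaw 0.11027629707768609 resid mm [[2.3, 0.8], [2.2, 0.9], [-2.0, 1.9], [-0.8, -1.3], [-1.4, -1.8], [-0.3, -0.5]]
scene origin [0.5997 0.0967] yaw 0.10939961459587984 resid mm [[0.6, 1.9], [0.9, -0.4], [-0.3, 0.8], [-2.5, -1.5], [2.5, -0.1], [-1.2, -0.6]]
top red 34 [0.4862 0.1771 0.012 ]
top blue 33 [0.4732 0.1556 0.012 ]
top green 87 [ 0.6278 -0.1512  0.048 ]
top yellow 59 [0.6565 0.1543 0.055 ]
top yellow 135 [0.5986 0.0953 0.055 ]
scene red 39 [0.4856 0.1777 0.012 ]
scene blue 33 [0.4722 0.1563 0.012 ]
scene green 133 [ 0.6284 -0.152   0.048 ]
flange top [0.5962 0.0949 0.068 ]
pointer [0.6817 0.1803 0.046 ]
leverend [ 0.6214 -0.183   0.052 ]
jar [0.3569 0.4884 0.04  ]
pliers [ 0.3548 -0.4601  0.01  ]
```

Fitted values:

| Quantity | Value |
|---|---|
| Axis | (0.5985, 0.0962) |
| Fixture yaw | 0.110 |
| Arm angle | about -0.89 |
| Red flag angle | about +0.836 |
| Lever angle | about 0.30 |

I'll move towards the clockwise side of the arm at height, closing the fingers on the way.

```bash
python3 -m handwheel '{"fingers":[0,0,0,0,0],"slide":[[0.033,-0.0222,0],[0.066,-0.0444,0],[0.099,-0.0666,0],[0.132,-0.0888,0],[0.165,-0.111,0]],"roll":[0,0,0,0,0]}' 20
```

```text
time_s: 0.52
tcp_pos: [0.3077, -0.3831, 0.2308]
tcp_rot: [-3.098, -0.518, 0.0]
force: [1.2, 0.3, -0.5]
gripper_width: 0.0253
```

```bash
python3 -m handwheel '{"fingers":[0,0,0,0,0],"slide":[[0.033,-0.0222,0],[0.066,-0.0444,0],[0.099,-0.0666,0],[0.132,-0.0888,0],[0.165,-0.111,0]],"roll":[0,0,0,0,0]}'
python3 -m handwheel '{"fingers":[0,0,0,0,0],"slide":[[0.033,-0.0222,0],[0.066,-0.0444,0],[0.099,-0.0666,0],[0.132,-0.0888,0],[0.165,-0.111,0]],"roll":[0,0,0,0,0]}'
python3 -m handwheel '{"fingers":[0,0,0,0,0],"slide":[[0.033,-0.0222,0],[0.066,-0.0444,0],[0.099,-0.0666,0],[0.132,-0.0888,0],[0.165,-0.111,0]],"roll":[-5,-10,-16,-21,-26]}'
cat > rel.py <<'E'
# tool-frame slide & roll from current state to a world target: x y z yaw(rad)
import sys
from h import *
from scipy.spatial.transform import Rotation as R
s=state();M=R.from_rotvec(s["tcp_rot"]).as_matrix();psi=np.arctan2(M[1,0],M[0,0])
x,y,z,w=map(float,sys.argv[1:5]);d=M.T@(np.array([x,y,z])-s["tcp_pos"])
print("t",s["time_s"],"tcp",s["tcp_pos"],"psi",psi,"slide",d,"roll",np.degrees(-(w-psi)),"F",s["force"],"j",s["joint_pos"])
E
python3 rel.py .6925 .1267 .15 .787
```

```text
time_s: 0.93
tcp_pos: [0.4276, -0.2243, 0.231]
tcp_rot: [-3.098, -0.519, 0.0]
force: [0.5, -0.9, 0.7]
gripper_width: -0.0001
time_s: 1.35
tcp_pos: [0.5474, -0.0655, 0.2309]
tcp_rot: [-3.098, -0.519, 0.001]
force: [0.5, 0.2, -0.2]
gripper_width: -0.0002
time_s: 1.77
tcp_pos: [0.6672, 0.0931, 0.2306]
tcp_rot: [-2.899, -1.209, 0.002]
force: [0.3, -0.5, 0.6]
gripper_width: -0.0002
t 1.7667 tcp [0.6672 0.0931 0.2306] psi 0.7902061108803436 slide [ 0.0418 -0.0056  0.0805] roll 0.18369662209466206 F [ 0.341  -0.4997  0.6461] j [-0.0403  0.4131  1.289  -0.0001  1.4405  0.7403]
```

```bash
python3 -m handwheel '{"fingers":[0,0,0,0,0],"slide":[[0.03,-0.004,0.01],[0.042,-0.006,0.045],[0.042,-0.006,0.085],[0.042,-0.006,0.12],[0.042,-0.006,0.15]],"roll":[0,0,0,0,0]}'
python3 -m handwheel '{"fingers":[0,0,0,0,0],"slide":[[0,0,0.02],[0,0,0.035],[0,0,0.045],[0,0,0.045],[0,0,0.045]],"roll":[0,0,0,0,0]}'
python3 rel.py .6773 .1419 .035 .787
python3 - <<'E'
from h import *
im=get_image("top");cv2.imwrite("pics/t1.png",cv2.resize(im[145:265,205:365,::-1],(800,600),interpolation=cv2.INTER_CUBIC))
print([ (a,ray("top",p,.055)) for a,p in blobs(im,"top","yellow")[0]])
im=get_image("scene");cv2.imwrite("pics/s1.png",cv2.resize(im[160:310,190:390,::-1],(800,600),interpolation=cv2.INTER_CUBIC))
E
```

```text
time_s: 2.18
tcp_pos: [0.6904, 0.1256, 0.0773]
tcp_rot: [-2.9, -1.203, 0.006]
force: [0.6, 0.3, -0.3]
gripper_width: 0.0004
time_s: 2.6
tcp_pos: [0.6926, 0.1251, 0.0369]
tcp_rot: [2.902, 1.202, 0.001]
force: [0.1, -0.7, 0.6]
gripper_width: -0.0002
t 2.6 tcp [0.6926 0.1251 0.0369] psi 0.7855474356657516 slide [ 0.0011 -0.0227  0.0019] roll -0.08322580582366651 F [ 0.1192 -0.6717  0.6237] j [0.0075 0.6719 1.3241 0.     1.1449 0.7927]
[]
```

View pics/s1.png

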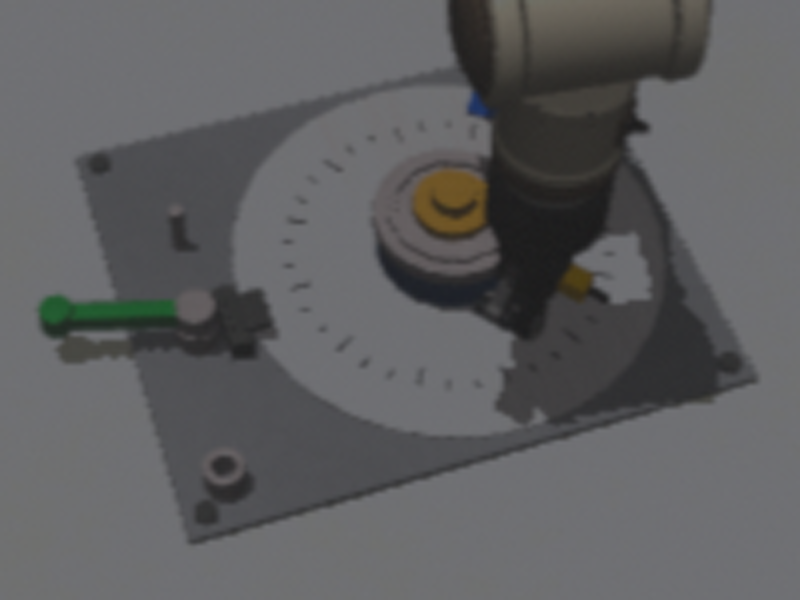

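The finger is down on the clockwise side of the arm; in the scene crop the arm tip is at (590,285) and the finger at (525,325). Next I close in gently.

```bash
python3 -m handwheel '{"fingers":[0,0,0,0,0],"slide":[[0,-0.006,0],[0,-0.011,0],[0,-0.015,0],[0,-0.018,0],[0,-0.020,0]],"roll":[0,0,0,0,0]}'
python3 -m handwheel '{"fingers":[0,0,0,0,0],"slide":[[0,-0.001,0],[0,-0.002,0],[0,-0.003,0],[0,-0.004,0],[0,-0.005,0]],"roll":[0,0,0,0,0]}'
python3 -m handwheel '{"fingers":[0,0,0,0,0],"slide":[[0,-0.001,0],[0,-0.002,0],[0,-0.003,0],[0,-0.004,0],[0,-0.005,0]],"roll":[0,0,0,0,0]}'
python3 rel.py .6773 .1419 .035 .787
```

```text
time_s: 3.12
tcp_pos: [0.6775, 0.1398, 0.0365]
tcp_rot: [-2.902, -1.203, 0.0]
force: [-0.1, 0.8, 0.4]
gripper_width: 0.0002
time_s: 3.53
tcp_pos: [0.675, 0.1421, 0.0364]
tcp_rot: [2.901, 1.202, 0.002]
force: [3.4, -1.8, -2.7]
gripper_width: 0.0003
time_s: 3.95
tcp_pos: [0.6712, 0.1464, 0.0364]
tcp_rot: [2.902, 1.202, 0.002]
force: [3.6, -1.8, -2.2]
gripper_width: -0.0002
t 3.95 tcp [0.6712 0.1464 0.0364] psi 0.7854715099591464 slide [0.0011 0.0074 0.0014] roll -0.08757602836869277 F [ 3.6194 -1.7559 -2.2425] j [0.0392 0.6339 1.3829 0.0001 1.1238 0.8245]
```

```bash
python3 - <<'E'
import numpy as np
def tab(degs,r=.087,t=.0225,c=(.087,.016)):
    for d in degs:
        a=np.radians(d);print(d,round(r*np.cos(a)+t*np.sin(a)-c[0],4),round(-r*np.sin(a)+t*np.cos(a)-c[1],4))
tab([7,11,15,19,23]);print();tab([4,8,12,16,20],c=(.087,.0225))
E
```

```text
7 0.0021 -0.0043
11 0.0027 -0.0105
15 0.0029 -0.0168
19 0.0026 -0.0231
23 0.0019 -0.0293

4 0.0014 -0.0061
8 0.0023 -0.0123
12 0.0028 -0.0186
16 0.0028 -0.0249
20 0.0024 -0.0311
```

```bash
python3 -m handwheel '{"fingers":[0,0,0,0,0],"slide":[[0.0021,-0.0043,0],[0.0027,-0.0105,0],[0.0029,-0.0168,0],[0.0026,-0.0231,0],[0.0019,-0.0293,0]],"roll":[-7,-11,-15,-19,-23]}'
python3 -m handwheel '{"fingers":[0,0,0,0,0],"slide":[[0.0014,-0.0061,0],[0.0023,-0.0123,0],[0.0028,-0.0186,0],[0.0028,-0.0249,0],[0.0024,-0.0311,0]],"roll":[-4,-8,-12,-16,-20]}'
cat > rt.py <<'E'
from h import *
from scipy.spatial.transform import Rotation as R
s=state();M=R.from_rotvec(s["tcp_rot"]).as_matrix();psi=np.arctan2(M[1,0],M[0,0])
O=np.array([.5985,.0962,0]);q=M.T@(s["tcp_pos"]-O)
print("t",s["time_s"],"tcp",s["tcp_pos"],"psi",psi,"r,t in tool",q,"F tool",M.T@s["force"],"torque",s["torque"],"j6",s["joint_pos"][5])
E
python3 rt.py
```

```text
time_s: 4.37
tcp_pos: [0.6515, 0.1686, 0.0364]
tcp_rot: [2.601, 1.761, 0.001]
force: [3.5, -1.3, -2.2]
gripper_width: -0.0003
time_s: 4.78
tcp_pos: [0.6235, 0.1828, 0.0365]
tcp_rot: [2.256, 2.186, 0.002]
force: [3.8, -0.4, -2.3]
gripper_width: 0.0
t 4.7833 tcp [0.6235 0.1828 0.0365] psi 1.5395853122178118 r,t in tool [ 0.0874  0.0223 -0.0364] F tool [-0.2594  3.8428  2.2907] torque [-0.1274 -0.6922 -0.0303] j6 0.13026455857157915
```

```bash
python3 -m handwheel '{"fingers":[0,0,0,0,0],"slide":[[0.0014,-0.0061,0],[0.0023,-0.0123,0],[0.0028,-0.0186,0],[0.0028,-0.0249,0],[0.0024,-0.0311,0]],"roll":[-4,-8,-12,-16,-20]}'
python3 -m handwheel '{"fingers":[0,0,0,0,0],"slide":[[0.0014,-0.0061,0],[0.0023,-0.0123,0],[0.0028,-0.0186,0],[0.0028,-0.0249,0],[0.0024,-0.0311,0]],"roll":[-4,-8,-12,-16,-20]}'
python3 -m handwheel '{"fingers":[0,0,0,0,0],"slide":[[0.0007,-0.003,0],[0.0014,-0.0061,0],[0.0019,-0.0092,0],[0.0023,-0.0123,0],[0.0023,-0.0123,0]],"roll":[-2,-4,-6,-8,-8]}'
python3 rt.py
python3 - <<'E'
from h import *
a=[]
for n in("top","scene"):
    im=get_image(n);x,y,w,h=ROI[n];cv2.imwrite(f"pics/{n}2.png",im[:,:,::-1]);a.append(cv2.resize(im[y:y+h,x:x+w,::-1],(400,300),interpolation=cv2.INTER_CUBIC))
cv2.imwrite("pics/c2.png",np.hstack(a))
E
```

```text
time_s: 5.2
tcp_pos: [0.5924, 0.1865, 0.0365]
tcp_rot: [-1.842, -2.545, -0.002]
force: [3.3, 1.2, -2.2]
gripper_width: -0.0001
time_s: 5.62
tcp_pos: [0.5619, 0.1793, 0.0365]
tcp_rot: [-1.372, -2.826, -0.002]
force: [4.1, 0.2, -2.7]
gripper_width: 0.0001
time_s: 6.03
tcp_pos: [0.5505, 0.1733, 0.0365]
tcp_rot: [-1.175, -2.912, -0.001]
force: [0.6, 1.0, -1.1]
gripper_width: 0.0001
t 6.0333 tcp [0.5505 0.1733 0.0365] psi 2.3747241849457077 r,t in tool [ 0.0881  0.0222 -0.0363] F tool [0.2973 1.1068 1.1186] torque [ 0.1668 -0.1593  0.0034] j6 -0.7095343455206388
```

View pics/c2.png

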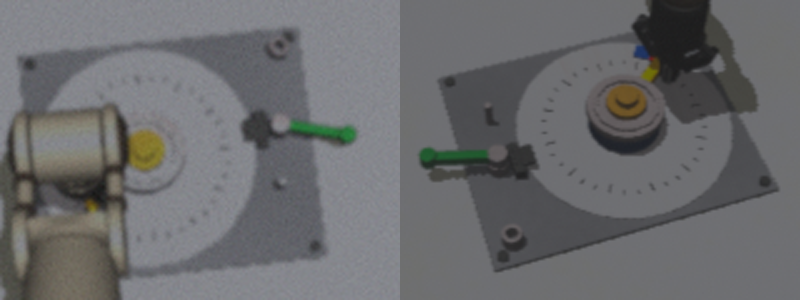

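The arm is near its goal, in the top crop at about (92,207), but the robot hides it. I'll push 6° more, then back off, lift clear and measure.

```bash
python3 -m handwheel '{"fingers":[0,0,0,0,0],"slide":[[0.0005,-0.0023,0],[0.0011,-0.0046,0],[0.0016,-0.0069,0],[0.0019,-0.0092,0],[0.0019,-0.0092,0]],"roll":[-1.5,-3,-4.5,-6,-6]}'
python3 rt.py
python3 -m handwheel '{"fingers":[0,0,0,0,0],"slide":[[0,0.006,0],[0,0.014,0],[0,0.022,-0.01],[0,0.022,-0.05],[0,0.022,-0.09]],"roll":[0,0,0,0,0]}'
python3 -m handwheel '{"fingers":[0,0,0,0,0],"slide":[[0,0,-0.04],[0,0,-0.08],[0,0,-0.12],[0,0,-0.12],[0,0,-0.12]],"roll":[0,0,0,0,0]}'
python3 rel.py .70 -.20 .25 1.381
```

```text
time_s: 6.55
tcp_pos: [0.543, 0.1679, 0.0364]
tcp_rot: [-1.023, -2.969, -0.001]
force: [0.3, 2.8, -0.2]
gripper_width: -0.0001
t 6.55 tcp [0.543  0.1679 0.0364] psi 2.4782869638771676 r,t in tool [ 0.0879  0.0224 -0.0363] F tool [1.5229 2.42   0.1546] torque [ 0.5516 -0.0414 -0.0605] j6 -0.8213447572988365
time_s: 6.97
tcp_pos: [0.5554, 0.1852, 0.1257]
tcp_rot: [-1.021, -2.966, 0.004]
force: [0.5, 0.6, 1.0]
gripper_width: -0.0002
time_s: 7.38
tcp_pos: [0.5592, 0.1854, 0.2509]
tcp_rot: [1.02, 2.964, 0.005]
force: [0.4, -0.1, -0.4]
gripper_width: -0.0001
t 7.3833 tcp [0.5592 0.1854 0.2509] psi 2.478558761259098 slide [-0.3482 -0.2171  0.0017] roll 62.88548478775304 F [ 0.4398 -0.1269 -0.4195] j [ 0.1152  0.1759  1.5385 -0.0001  1.4195 -0.7925]
```

```bash
python3 -m handwheel '{"fingers":[0,0,0,0,0],"slide":[[-0.034,-0.021,0],[-0.068,-0.042,0],[-0.102,-0.064,0],[-0.136,-0.085,0],[-0.17,-0.106,0]],"roll":[0,0,0,0,0]}'
python3 -m handwheel '{"fingers":[0,0,0,0,0],"slide":[[-0.034,-0.021,0],[-0.068,-0.042,0],[-0.102,-0.064,0],[-0.136,-0.085,0],[-0.17,-0.106,0]],"roll":[0,0,0,0,0]}'
cat > meas.py <<'E'
from h import *
import sys
O=np.array([.5985,.0962])
k=sys.argv[1];a=[]
for n in("top","scene"):
    im=get_image(n);x,y,w,h=ROI[n];a.append(cv2.resize(im[y:y+h,x:x+w,::-1],(400,300),interpolation=cv2.INTER_CUBIC));cv2.imwrite(f"pics/{n}_{k}.png",im[:,:,::-1])
    RNG["arm"]=RNG["yellow"]
    for c,z in(("red",.012),("blue",.012),("arm",.054),("green",.048)):
        for A,p in blobs(im,n,c)[0]:
            q=ray(n,p,z)[:2]-O;print(n,c,A,p.round(1),"rad",np.hypot(*q).round(4),"own angle",(np.arctan2(q[1],q[0])-np.pi/2-.11).round(4))
cv2.imwrite(f"pics/c_{k}.png",np.hstack(a))
E
python3 meas.py 3
```

```text
time_s: 7.8
tcp_pos: [0.6253, -0.0048, 0.2446]
tcp_rot: [-1.021, -2.967, 0.001]
force: [0.9, -0.1, 0.4]
gripper_width: 0.0001
time_s: 8.22
tcp_pos: [0.6942, -0.1931, 0.2442]
tcp_rot: [-1.022, -2.967, -0.0]
force: [0.3, 0.4, 0.5]
gripper_width: -0.0001
top red 34 [239.  238.9] rad 0.1384 own angle 0.8365
top blue 33 [245.2 242.7] rad 0.1387 own angle 1.0181
top arm 144 [262.5 204.7] rad 0.0009 own angle -2.4051
top arm 62 [247.5 224. ] rad 0.0827 own angle 0.8157
scene red 12 [321.2 188.3] rad 0.1404 own angle 0.7818
scene blue 33 [310.2 185.2] rad 0.1406 own angle 1.0301
scene arm 63 [313.9 192. ] rad 0.083 own angle 0.809
scene green 105 [210.9 237.3] rad 0.26 own angle -3.1421
scene green 12 [230.9 236.7] rad 0.2091 own angle -3.075
```

View pics/c_3.png

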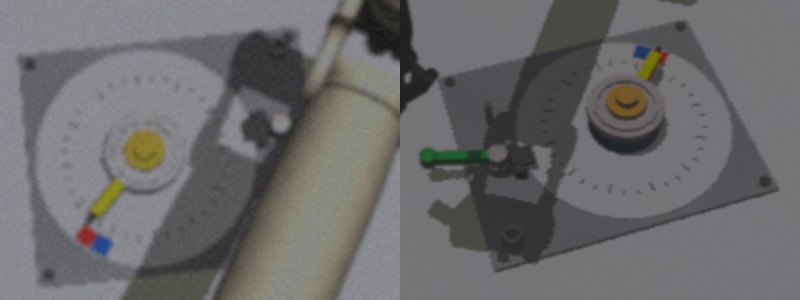

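```bash
python3 - <<'E'
from h import *
rows=[]
for n,(x,y) in(("top",(228,208)),("scene",(296,175))):
    im=cv2.imread(f"pics/{n}_3.png")[y:y+40,x:x+40].astype(float)
    im=np.clip(im*1.6,0,255).astype(np.uint8)
    A=cv2.resize(im,(400,300),fx=0,fy=0,interpolation=cv2.INTER_CUBIC) if 0 else cv2.resize(im,(390,290),interpolation=cv2.INTER_CUBIC)
    B=A.copy()
    for own,c in((.80,(255,255,0)),(.836,(0,255,255))):
        w=own+np.pi/2+.11;L=[]
        for r,z in((.055,.055),(.11,.055),(.125,.046)):
            p=proj(n,[.5985+r*np.cos(w),.0962+r*np.sin(w),z]);L.append(((p-[x,y]+.5)*[390/40,290/40]-.5).round().astype(int))
        cv2.polylines(B,[np.array(L)],False,c,1)
    rows.append(np.hstack([A,B]))
cv2.imwrite("pics/z3.png",np.vstack(rows))
E
```

```text
(no output)
```

View pics/z3.png

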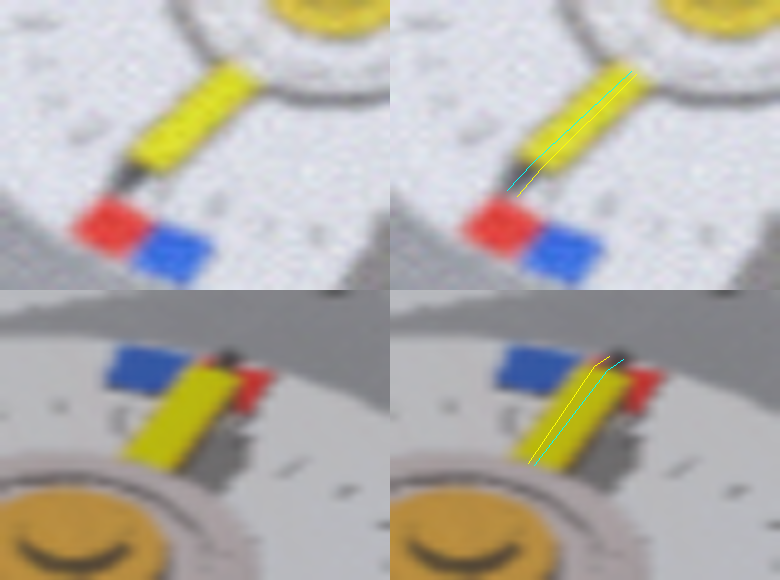

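The zoomed view puts the pointer tip on the 0.80 line in the top view and at about 0.815 in the scene view, so the arm is near 0.805. The red flag is at 0.836, leaving about 0.03 rad (1.8°). I'll go back for a small push.

```bash
python3 -m handwheel '{"fingers":[0,0,0,0,0],"slide":[[0.034,0.021,0],[0.068,0.042,0],[0.102,0.064,0],[0.136,0.085,0],[0.17,0.106,0]],"roll":[0,0,0,0,0]}'
python3 -m handwheel '{"fingers":[0,0,0,0,0],"slide":[[0.034,0.021,0],[0.068,0.042,0],[0.102,0.064,0],[0.136,0.085,0],[0.17,0.106,0]],"roll":[-0.4,-0.8,-1.2,-1.6,-1.8]}'
python3 -m handwheel '{"fingers":[0,0,0,0,0],"slide":[[0,0,0.03],[0,0,0.06],[0,0,0.09],[0,0,0.11],[0,0,0.12]],"roll":[0,0,0,0,0]}'
python3 rel.py .5407 .1661 .0364 2.510
```

```text
time_s: 8.73
tcp_pos: [0.6239, -0.0012, 0.2446]
tcp_rot: [-1.022, -2.967, 0.001]
force: [-0.7, 0.5, -0.7]
gripper_width: 0.0003
time_s: 9.15
tcp_pos: [0.5549, 0.1869, 0.2449]
tcp_rot: [-0.974, -2.984, 0.002]
force: [1.3, 0.2, -0.1]
gripper_width: 0.0002
time_s: 9.57
tcp_pos: [0.5533, 0.185, 0.1213]
tcp_rot: [-0.972, -2.979, 0.006]
force: [-0.1, -0.7, 0.0]
gripper_width: 0.0001
t 9.5667 tcp [0.5533 0.185  0.1213] psi 2.510588095243114 slide [-0.0015 -0.0222  0.085 ] roll 0.03369537538217046 F [-0.0779 -0.721   0.022 ] j [ 0.1157  0.2925  1.6664 -0.      1.1913 -0.8241]
```

```bash
python3 -m handwheel '{"fingers":[0,0,0,0,0],"slide":[[0,0,0.03],[0,0,0.06],[0,0,0.08],[0,0,0.085],[0,0,0.085]],"roll":[0,0,0,0,0]}'
python3 -m handwheel '{"fingers":[0,0,0,0,0],"slide":[[0,-0.006,0],[0,-0.011,0],[0,-0.015,0],[0,-0.017,0],[0,-0.0185,0]],"roll":[0,0,0,0,0]}'
python3 rel.py .5407 .1661 .0364 2.510
```

```text
time_s: 9.98
tcp_pos: [0.5553, 0.1847, 0.0396]
tcp_rot: [-0.975, -2.983, 0.003]
force: [-0.4, -0.4, 0.2]
gripper_width: 0.0003
time_s: 10.4
tcp_pos: [0.5464, 0.1694, 0.0423]
tcp_rot: [0.976, 2.985, 0.001]
force: [1.2, 0.3, 1.0]
gripper_width: 0.0
t 10.4 tcp [0.5464 0.1694 0.0423] psi 2.5095025794295216 slide [ 0.0027 -0.006   0.0059] roll -0.028500099331390052 F [1.208  0.2839 0.9969] j [ 0.0894  0.3706  1.7451  0.      1.0244 -0.8493]
```

```bash
python3 -m handwheel '{"fingers":[0,0,0,0,0],"slide":[[0.0015,-0.001,0.004],[0.0015,-0.0025,0.004],[0.0015,-0.0045,0.004],[0.0015,-0.006,0.004],[0.0015,-0.006,0.004]],"roll":[0,0,0,0,0]}'
python3 rel.py .5407 .1661 .0364 2.510
```

```text
time_s: 10.82
tcp_pos: [0.5409, 0.1662, 0.0371]
tcp_rot: [-0.976, -2.986, -0.001]
force: [-0.2, 2.3, -0.9]
gripper_width: 0.0001
t 10.8167 tcp [0.5409 0.1662 0.0371] psi 2.5098760477907476 slide [ 0.0001 -0.0002  0.0007] roll -0.007101938451474032 F [-0.1646  2.263  -0.8823] j [ 0.0841  0.3665  1.763   0.001   1.0125 -0.8556]
```

```bash
python3 -m handwheel '{"fingers":[0,0,0,0,0],"slide":[[0,0.006,0],[0,0.014,0],[0,0.022,-0.01],[0,0.022,-0.05],[0,0.022,-0.09]],"roll":[0,0,0,0,0]}'
python3 -m handwheel '{"fingers":[0,0,0,0,0],"slide":[[0,0,-0.04],[0,0,-0.08],[0,0,-0.12],[0,0,-0.12],[0,0,-0.12]],"roll":[0,0,0,0,0]}'
python3 -m handwheel '{"fingers":[0,0,0,0,0],"slide":[[-0.034,-0.021,0],[-0.068,-0.042,0],[-0.102,-0.064,0],[-0.136,-0.085,0],[-0.17,-0.106,0]],"roll":[0,0,0,0,0]}'
python3 -m handwheel '{"fingers":[0,0,0,0,0],"slide":[[-0.034,-0.021,0],[-0.068,-0.042,0],[-0.102,-0.064,0],[-0.136,-0.085,0],[-0.17,-0.106,0]],"roll":[6.5,13,19.5,26,32.5]}'
python3 meas.py 4
python3 rel.py .6687 -.1593 .15 1.381
python3 - <<'E'
from h import *
rows=[]
for n,(x,y) in(("top",(228,208)),("scene",(296,175))):
    im=np.clip(cv2.imread(f"pics/{n}_4.png")[y:y+40,x:x+40]*1.6,0,255).astype(np.uint8)
    A=cv2.resize(im,(390,290),interpolation=cv2.INTER_CUBIC);B=A.copy()
    for own,c in((.80,(255,255,0)),(.836,(0,255,255))):
        w=own+np.pi/2+.11;L=[]
        for r,z in((.055,.055),(.11,.055),(.125,.046)):
            p=proj(n,[.5985+r*np.cos(w),.0962+r*np.sin(w),z]);L.append(((p-[x,y]+.5)*[390/40,290/40]-.5).round().astype(int))
        cv2.polylines(B,[np.array(L)],False,c,1)
    rows.append(np.hstack([A,B]))
cv2.imwrite("pics/z4.png",np.vstack(rows))
E
```

```text
time_s: 11.23
tcp_pos: [0.553, 0.184, 0.1269]
tcp_rot: [-0.973, -2.983, 0.004]
force: [0.6, 0.4, 1.0]
gripper_width: -0.0003
time_s: 11.65
tcp_pos: [0.5566, 0.1842, 0.2521]
tcp_rot: [0.973, 2.979, 0.005]
force: [-0.9, -0.9, -1.4]
gripper_width: -0.0002
time_s: 12.07
tcp_pos: [0.6287, -0.0038, 0.2457]
tcp_rot: [-0.974, -2.984, 0.001]
force: [-0.6, 0.3, 0.0]
gripper_width: 0.0
time_s: 12.48
tcp_pos: [0.7034, -0.1898, 0.2453]
tcp_rot: [-1.778, -2.586, 0.001]
force: [0.7, -0.1, 1.3]
gripper_width: -0.0
top red 34 [239.  238.9] rad 0.1384 own angle 0.8365
top blue 34 [245.1 242.8] rad 0.139 own angle 1.0174
top arm 144 [262.6 204.8] rad 0.0009 own angle -2.8137
top arm 60 [248.1 224.3] rad 0.0824 own angle 0.8428
scene red 17 [320.6 187.9] rad 0.1413 own angle 0.798
scene blue 28 [309.7 185.2] rad 0.1404 own angle 1.0416
scene arm 60 [313.1 191.7] rad 0.0834 own angle 0.8391
scene green 113 [211.9 237.3] rad 0.2575 own angle -3.1393
t 12.5833 tcp [ 0.7032 -0.1943  0.2432] psi 1.9339706543700068 slide [ 0.0449 -0.0194  0.0933] roll 31.68288468998876 F [-0.8238 -0.5103 -0.8823] j [-0.4337  0.561   1.0644 -0.0022  1.52   -0.7968]
```

View pics/z4.png

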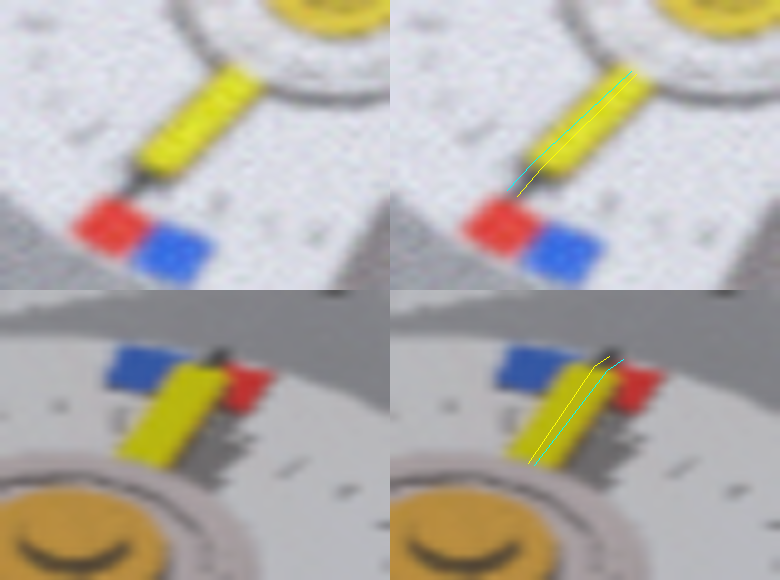

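The arm now sits at about 0.835 against the flag's 0.836, and the pointer tip falls on the flag's centre line in both views. Next is the lever.

```bash
python3 -m handwheel '{"fingers":[0,0,0,0,0],"slide":[[0.02,-0.009,0],[0.04,-0.017,0.02],[0.045,-0.0194,0.05],[0.045,-0.0194,0.08],[0.045,-0.0194,0.1]],"roll":[6.4,12.8,19.2,25.6,31.7]}'
python3 -m handwheel '{"fingers":[0,0,0,0,0],"slide":[[0,0,0.03],[0,0,0.06],[0,0,0.085],[0,0,0.1],[0,0,0.106]],"roll":[0,0,0,0,0]}'
cat > lv.py <<'E'
from h import *
from scipy.spatial.transform import Rotation as R
s=state();M=R.from_rotvec(s["tcp_rot"]).as_matrix();psi=np.arctan2(M[1,0],M[0,0])
P=np.array([.6392,-.0905,0]);q=M.T@(s["tcp_pos"]-P)
print("t",s["time_s"],"tcp",s["tcp_pos"],"psi",psi,"lever if aligned",-(psi-np.pi-.11+np.pi/2),"pos rel pivot in tool",q,"F tool",M.T@s["force"],"j",s["joint_pos"])
E
python3 lv.py
```

```text
time_s: 13.0
tcp_pos: [0.6668, -0.1514, 0.1428]
tcp_rot: [-2.413, -2.003, 0.005]
force: [-0.5, 0.2, 0.5]
gripper_width: -0.0
time_s: 13.42
tcp_pos: [0.6664, -0.1518, 0.0369]
tcp_rot: [-2.408, -2.008, 0.005]
force: [-0.6, -0.2, -0.5]
gripper_width: -0.0
t 13.4167 tcp [ 0.6664 -0.1518  0.0369] psi 1.390249342253483 lever if aligned 0.2905469845414137 pos rel pivot in tool [-0.0554  0.0375 -0.0372] F tool [-0.3353 -0.5658  0.4824] j [-0.4003  0.631   1.3863 -0.0001  1.1316 -0.2197]
```

```bash
python3 -m handwheel '{"fingers":[0,0,0,0,0],"slide":[[-0.003,-0.004,0],[-0.006,-0.008,0],[-0.006,-0.012,0],[-0.006,-0.015,0],[-0.006,-0.0172,0]],"roll":[0,0,0,0,0]}'
python3 lv.py; python3 - <<'E'
import numpy as np
r,t=.061,.0203
for d in (2,4,8,12,16,20):
    a=np.radians(d);print(d,round(-r*np.cos(a)-t*np.sin(a)+r,4),round(-r*np.sin(a)+t*np.cos(a)-t,4))
E
```

```text
time_s: 13.83
tcp_pos: [0.6515, -0.1566, 0.043]
tcp_rot: [2.412, 2.01, 0.002]
force: [-0.7, 0.4, -0.4]
gripper_width: -0.0002
t 13.8333 tcp [ 0.6515 -0.1566  0.043 ] psi 1.3892216514893212 lever if aligned 0.29157467530557546 pos rel pivot in tool [-0.0629  0.0241 -0.0429] F tool [ 0.2728 -0.7522  0.4057] j [-0.4159  0.5858  1.4401  0.0001  1.1133 -0.2344]
2 -0.0007 -0.0021
4 -0.0013 -0.0043
8 -0.0022 -0.0087
12 -0.0029 -0.0131
16 -0.0032 -0.0176
20 -0.0033 -0.0221
```

```bash
python3 -m handwheel '{"fingers":[0,0,0,0,0],"slide":[[0.001,0,0.006],[0.001,-0.001,0.007],[0.001,-0.002,0.007],[0.001,-0.003,0.007],[0.001,-0.004,0.007]],"roll":[0,0,0,0,0]}'
python3 -m handwheel '{"fingers":[0,0,0,0,0],"slide":[[-0.0013,-0.0043,0],[-0.0022,-0.0087,0],[-0.0029,-0.0131,0],[-0.0032,-0.0176,0],[-0.0033,-0.0221,0]],"roll":[4,8,12,16,20]}'
python3 lv.py
```

```text
time_s: 14.25
tcp_pos: [0.648, -0.1547, 0.0344]
tcp_rot: [2.412, 2.01, 0.002]
force: [3.9, -0.5, -1.9]
gripper_width: -0.0001
time_s: 14.67
tcp_pos: [0.6256, -0.1542, 0.0347]
tcp_rot: [2.727, 1.556, 0.002]
force: [3.9, -0.9, -2.9]
gripper_width: -0.0001
t 14.6667 tcp [ 0.6256 -0.1542  0.0347] psi 1.0368332585201998 lever if aligned 0.6439630682746968 pos rel pivot in tool [-0.0618  0.0208 -0.0346] F tool [1.1754 3.7783 2.9423] j [-0.4289  0.5403  1.5259  0.0001  1.0731  0.105 ]
```

```bash
python3 -m handwheel '{"fingers":[0,0,0,0,0],"slide":[[-0.0013,-0.0043,0],[-0.0022,-0.0087,0],[-0.0029,-0.0131,0],[-0.0032,-0.0176,0],[-0.0033,-0.0221,0]],"roll":[4,8,12,16,20]}'
python3 -m handwheel '{"fingers":[0,0,0,0,0],"slide":[[-0.0013,-0.0043,0],[-0.0022,-0.0087,0],[-0.0029,-0.0131,0],[-0.0032,-0.0176,0],[-0.0033,-0.0221,0]],"roll":[4,8,12,16,20]}'
python3 lv.py
```

```text
time_s: 15.08
tcp_pos: [0.6047, -0.1464, 0.0347]
tcp_rot: [2.956, 1.059, 0.002]
force: [2.0, -2.8, -2.3]
gripper_width: 0.0
time_s: 15.5
tcp_pos: [0.5876, -0.1317, 0.0347]
tcp_rot: [3.094, 0.53, 0.0]
force: [1.1, -4.8, -0.1]
gripper_width: 0.0002
t 15.5 tcp [ 0.5876 -0.1317  0.0347] psi 0.3389995657588592 lever if aligned 1.3417967610360373 pos rel pivot in tool [-0.0624  0.0217 -0.0346] F tool [-0.5693  4.9371  0.1482] j [-0.42    0.449   1.6561 -0.0021  1.0353  0.8129]
```

```bash
python3 -m handwheel '{"fingers":[0,0,0,0,0],"slide":[[-0.0004,-0.0014,0],[-0.0007,-0.0027,0],[-0.001,-0.004,0],[-0.0013,-0.0054,0],[-0.0016,-0.0067,0]],"roll":[1.3,2.5,3.8,5,6.2]}'
python3 -m handwheel '{"fingers":[0,0,0,0,0],"slide":[[0,-0.0005,0],[0,-0.001,0],[0,-0.0015,0],[0,-0.002,0],[0,-0.0025,0]],"roll":[0.5,1,1.5,2,2.5]}'
python3 lv.py
```

```text
time_s: 15.92
tcp_pos: [0.5838, -0.125, 0.0344]
tcp_rot: [3.12, 0.364, -0.0]
force: [-1.5, -3.6, 0.8]
gripper_width: -0.0001
time_s: 16.33
tcp_pos: [0.5832, -0.1223, 0.0342]
tcp_rot: [-3.127, -0.297, 0.0]
force: [-2.0, -4.2, 1.3]
gripper_width: -0.0002
t 16.3333 tcp [ 0.5832 -0.1223  0.0342] psi 0.18966514297580847 lever if aligned 1.4911311838190882 pos rel pivot in tool [-0.061   0.0207 -0.0342] F tool [-2.7565  3.7511 -1.2681] j [-0.4093  0.4367  1.6743 -0.0001  1.0308  0.9718]
```

```bash
python3 -m handwheel '{"fingers":[0,0,0,0,0],"slide":[[0,-0.0003,0],[0,-0.0006,0],[0,-0.0009,0],[0,-0.0012,0],[0,-0.0015,0]],"roll":[0,0,0,0,0]}'
python3 lv.py
```

```text
time_s: 16.75
tcp_pos: [0.5828, -0.1209, 0.0342]
tcp_rot: [-3.127, -0.299, 0.0]
force: [-2.6, -4.5, 1.0]
gripper_width: -0.0001
t 16.75 tcp [ 0.5828 -0.1209  0.0342] psi 0.19049561096980194 lever if aligned 1.4903007158250943 pos rel pivot in tool [-0.0611  0.0191 -0.0342] F tool [-3.4251  3.9348 -0.9986] j [-0.4072  0.4354  1.6761 -0.0001  1.0304  0.9731]
```

```bash
python3 -m handwheel '{"fingers":[0,0,0,0,0],"slide":[[0,-0.0003,0],[0,-0.0006,0],[0,-0.0009,0],[0,-0.0012,0],[0,-0.0015,0]],"roll":[0,0,0,0,0]}'
python3 lv.py
```

```text
time_s: 17.17
tcp_pos: [0.5828, -0.1205, 0.0343]
tcp_rot: [3.125, 0.299, 0.0]
force: [-0.6, -8.4, -1.2]
gripper_width: -0.0001
t 17.1667 tcp [ 0.5828 -0.1205  0.0343] psi 0.19067570891102337 lever if aligned 1.490120617883873 pos rel pivot in tool [-0.0611  0.0189 -0.0343] F tool [-2.1561  8.1795  1.2355] j [-0.4059  0.4343  1.6775 -0.002   1.0287  0.9753]
```

The force has risen and the tool has stalled, so the lever is on its stop. I'll give it one more small nudge to confirm, then withdraw.

```bash
python3 -m handwheel '{"fingers":[0,0,0,0,0],"slide":[[0,-0.0003,0],[0,-0.0006,0],[0,-0.0009,0],[0,-0.001,0],[0,-0.001,0]],"roll":[0,0,0,0,0]}'
python3 lv.py
python3 -m handwheel '{"fingers":[0,0,0,0,0],"slide":[[0,0.004,0],[0,0.01,0],[0,0.02,0],[0,0.025,-0.03],[0,0.025,-0.07]],"roll":[0,0,0,0,0]}'
python3 -m handwheel '{"fingers":[0,0,0,0,0],"slide":[[0,0.01,-0.04],[0,0.035,-0.07],[0,0.07,-0.09],[0,0.11,-0.09],[0,0.15,-0.09]],"roll":[0,0,0,0,0]}'
python3 -m handwheel '{"fingers":[0,0,0,0,0],"slide":[[0,0.035,0],[0,0.07,0],[0,0.09,0],[0,0.1,0],[0,0.1,0]],"roll":[0,0,0,0,0]}'
python3 meas.py 5
python3 - <<'E'
from h import *
P=np.array([.6392,-.0905])
for n in("top","scene"):
    im=cv2.imread(f"pics/{n}_5.png")[:,:,::-1].copy()
    for A,p in blobs(im,n,"green")[0]:
        q=ray(n,p,.047)[:2]-P;print(n,A,"lever",(-(np.arctan2(q[1],q[0])-.11+np.pi/2))%(2*np.pi),np.hypot(*q))
a=[cv2.imread(f"pics/{n}_5.png")[y:y+h,x:x+w] for n in("top","scene") for x,y,w,h in[ROI[n]]]
cv2.imwrite("pics/f5.png",np.hstack([cv2.resize(np.clip(i*1.4,0,255).astype(np.uint8),(400,300),interpolation=cv2.INTER_CUBIC) for i in a]))
E
```

```text
time_s: 17.58
tcp_pos: [0.5828, -0.1205, 0.0344]
tcp_rot: [3.124, 0.299, 0.001]
force: [-1.5, -10.8, -0.9]
gripper_width: -0.0
t 17.5833 tcp [ 0.5828 -0.1205  0.0344] psi 0.19060962618138622 lever if aligned 1.4901867006135103 pos rel pivot in tool [-0.0611  0.0189 -0.0343] F tool [-3.4725 10.299   0.9796] j [-0.4052  0.4336  1.6783 -0.0033  1.0275  0.9767]
time_s: 18.0
tcp_pos: [0.5845, -0.1426, 0.1008]
tcp_rot: [-3.122, -0.296, 0.011]
force: [1.0, -0.7, -0.3]
gripper_width: -0.0001
time_s: 18.42
tcp_pos: [0.6173, -0.2923, 0.1974]
tcp_rot: [3.125, 0.3, 0.007]
force: [0.7, 0.4, -0.2]
gripper_width: 0.0004
time_s: 18.83
tcp_pos: [0.6342, -0.3913, 0.1935]
tcp_rot: [-3.128, -0.295, -0.001]
force: [0.1, 0.2, 0.3]
gripper_width: -0.0002
top red 34 [239.  238.9] rad 0.1384 own angle 0.8365
top blue 34 [245.1 242.8] rad 0.139 own angle 1.0174
top arm 144 [262.6 204.8] rad 0.0008 own angle -2.9466
top arm 58 [248.1 224.3] rad 0.0823 own angle 0.8404
top green 102 [320.1 211.7] rad 0.1985 own angle -3.3622
scene red 17 [320.6 187.9] rad 0.1413 own angle 0.798
scene blue 26 [309.8 185. ] rad 0.1411 own angle 1.0394
scene arm 42 [312.7 192. ] rad 0.0816 own angle 0.8468
scene green 133 [230.7 218.7] rad 0.1993 own angle -3.3652
top 102 lever 1.5117173132961539 0.06334718649345084
scene 133 lever 1.5065950592166795 0.06501798233383788
```

View pics/f5.png

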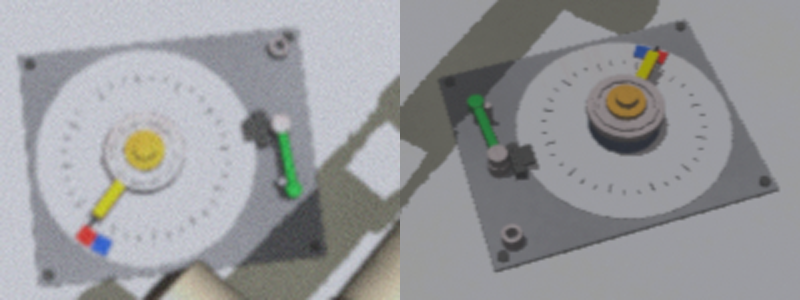

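The lever end at (293,190) in the top crop is against the pin, and both views give about 1.51 rad. The pointer is on the red flag at (88,235). The flange is seated and the bush hasn't moved. The robot is clear, so I'm handing the job in.

```bash
python3 -c "
from bench import *
s=state();print(s['dq'],s['force']);print(finish_job())"
```

```text
[ 0.02125707 -0.02359925  0.02259107 -0.0005952  -0.00118929  0.00268834] [-0.38637575 -0.00130388 -0.32987485]
the job is handed in; nothing more can be done
None
```

Both pushes are done and the job was handed in at about 19 s of the 64 s allowed. No verdict was reported.

- **Yellow arm:** I pushed it counter-clockwise with the shut fingertips in one sweep, then gave it a small corrective push. The red flag is at 0.836 rad. The final readings of the arm were 0.840 rad (top) and 0.847 rad (scene). The arm's visible side face biases these by 0.01–0.02 rad. By eye after the corrective push, the pointer tip lay on the flag's centre line in both views, or at most 0.006 rad short of it in the top view.
- **Green lever:** I pushed it clockwise after the arm. At the end the tool stopped moving while the force rose from about 4 N to 11 N, so it is against the pin. The cameras read 1.51 rad (top and scene), against 1.5 rad for shut.
- **Forces and the rest of the scene:** The highest force I read was about 11 N. In the last picture the flange was still seated and the bush had not moved. I did not re-measure the jar or the pliers; every move stayed well away from them. The robot was clear of everything and almost still at hand-in.

One disagreement: late scene-view readings of the red flag came out near 0.80 rad because the arm partly hid it. I used the unobstructed readings instead, which were 0.8365 (top) and 0.835 (scene).

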